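Gauge the depth of the tall jar

ROBOT

A 7-joint arm with a two-finger parallel gripper is mounted at the origin on the work surface. World frame = base frame: x ahead of the robot, y to its left, z up, the work surface at z = 0. Lengths are in m, angles in rad, forces in N, time in s.
With the tool pointing down it reaches from about 0.4 to 0.85 m from the base axis. Payload 10.4 kg.
Tool frame: the origin (TCP) lies midway between the tips of the shut fingers; the grasp point (between the pads) lies 19 mm behind it; z points along the fingers, y is the line along which they close (so a half turn about z gives the same grasp; the last joint's range is limited). The gripper opens to 87 mm and grips with 3 to 60 N. Pads are 19 mm wide; open, the fingers measure 117 mm over their backs; the gripper's body (75 mm by 190 mm) begins 51 mm behind the grasp point.
Start: joints at [-1.348, 0.332, -0.065, 1.46, 0.022, 1.35, -0.088], TCP at [0.152, 0.606, 0.223] pointing down, gripper open.
Joint ranges: [-2.6, 2.6], [-0.5, 2.12], [-1.47, 1.34], [0.16, 2.42], [-1.27, 4.41], [0.06, 2.06], [-2.6, 2.6]. Speed limits (rad/s): [2.22, 2.22, 2.79, 2.79, 3.14, 3.14, 3.14].

INTERFACE

Orientations are given as a unit quaternion [x, y, z, w].
In Python, from bench import r gives the robot as it stands.
- The arm moves only by the tool arm_command, never from a script. Its arguments are lists of equal length, an entry for each row: "xyz": the shift along the world's x, y, z in m, a list of three; "rot": the turn, a rotation vector about the world's x, y, z in rad, a list of three. In form: {"xyz": [[tx, ty, tz], ...], "rot": [[ax, ay, az], ...]}. A call has 1 to 20 rows; each row is the pose to reach, as a shift and turn from the pose commanded when the call began; what a row does not reach only later rows make up. A row lasts 1/12 s, in which the tool goes at most 41.7 mm and 7.16 degrees, less where a joint would pass 70% of its speed; a pose out of reach is approached as far as the arm can. A call with a gripper value outside its range is refused whole. "grip" is the opening, from 0 (shut) to 1 (fully open), set as the call begins (left out, the last holds). The fingers move at their own pace and stop on an object; "squeeze" is the grip in N (left out, the last holds). Time passes only in rows, so rows that repeat a pose let the fingers close. It gives the time, the measured TCP pose, the force, the opening and the grip force at its end, in the units of the state.
- r.read_state(): the state, without advancing time (a new reading comes with each control period).
- r.camera(name): name is "side" or "top"; returns the picture (480x640x3 uint8, red, green, blue); there is no depth.
- r.camera_model(name): a dict with "fx", "fy", "cx", "cy" (pixels), "T" (4x4, takes a point from camera to world coordinates). Camera axes: x right, y up, looking along -z (the intrinsics and any distortion apply to the point x, -y, -z); pixel columns grow to the right and rows downward; lengths in m; the calibration is good to about 2 mm. A picture is of the moment at which its call begins. camera_model takes no time and is no camera call.
- r.close_job(): hands the job in; it is judged then, once.
Trained networks look in the newest picture that a camera, given by its name, has taken for a name from the list of things; names that differ only in an ending like _2 or _b are one class to them, and where a whole thing is asked for, a point or a joint stands for the part that bears it (a point fixed in the world has none). Each returns a list of dicts, best first, with "conf" (0 to 1); they miss things now and then, are a little off and sometimes report something else, mostly with a low value. They report only what shows in the picture. A call takes as long as a camera call. They do not tell look-alikes from the thing itself.
- r.look_for(label, camera): "at" ([x, y, z] in m, in the coordinates of the camera as it stood for that picture, good to about 4 mm: the middle of the surface that is visible of it).
- r.spot_point(label, camera): "at" ([x, y, z] in m, in the coordinates of the camera as it stood for that picture, good to about 4 mm: a listed point, or the origin of a listed thing).
The state is a dict: "time": time; "joint_positions": joint angles; "joint_vel": joint speeds; "joint_torque": joint torques, N m; "ee_pos": TCP position; "eef_rot": TCP orientation; "ft_force": force on the tool from outside, world axes, zero at the start; "torque": the same for the moment, N m; "width": finger opening in m; "grip_force": force on a finger pad.
Only numpy, scipy, OpenCV 4.12 (cv2) and the standard library are available. Lean on these libraries where they do the work, as an engineer would, in place of code of your own. Each camera call takes 0.05 s, during which the arm holds its last target. There are 200 camera calls.

TASK

Check how deep the tall narrow clay jar is: take the longer of the two measuring sticks out of the wooden rack, lower it upright into the jar, keeping hold of it until its foot is on the jar's bottom (do not drop it in), then let go and leave it standing in the jar. Leave the jar upright where it stands.

Things in the scene. Friction and masses are not known exactly. Their poses are not given: they have to be found in the camera images.
- gauge: The longer stick: plain wood dowel, 20 mm thick, 180 mm long, dark rings every 20 mm, about 50 g. Origin at the centre of its foot, z along it to the top. It starts upright and loose in one of the rack's two holes, foot 10 mm and top 190 mm above the table. The other hole holds a like stick only 110 mm long (top at 120 mm), which stays there; which hole has which stick varies.
- jar: Tall narrow open jar of terracotta-coloured clay, loose: a straight cylinder 66 mm wide, 100 mm high, about 0.35 kg. Bore 50 mm wide, blind; walls 8 mm, floor 10 mm thick, so 90 mm deep. Origin at the centre of its underside, z up: floor 10 mm and rim 100 mm above it. The other pots near it are all lower than it: a wide one, a low cup, a bowl, a mug; their places vary.
- rack: Fixed block of brown wood that holds the two sticks, 60 mm (x) by 150 mm (y) by 55 mm high. Origin at the centre of its underside, z up. Two round blind holes, 23 mm wide and 45 mm deep, at y = +45 mm and y = -45 mm in its own frame.
Mind the look-alikes: they are no part of the job. What is shaped like the gauge but blue or purple is not meant.

How it is judged:
On the way, in this order (a step that is already met when the one before it is completed fails the run):
1. the longer stick is drawn up out of the rack in the gripper (height (world z) of gauge above 0.07 m and contact force between the fingers and gauge above 0.5 N), for 0.1 s.
2. still held, the stick stands in the jar with its foot on the bottom or less than 12 mm above it (z of gauge in the frame of jar below 0.022 m and horizontal distance between gauge and jar below 0.025 m and contact force between the fingers and gauge above 0.5 N), for 0.1 s.
At the end, for the whole second after the job is handed in: The longer stick stands by itself in the jar, its foot on the jar's bottom (within 8 mm) inside the bore, leaning less than 29 degrees and at rest; the jar is upright (within 6 degrees) and less than 30 mm from where it started (z of gauge in the frame of jar below 0.018 m and horizontal distance between gauge and jar below 0.025 m and angle between gauge's own z axis and vertical below 0.5 rad and linear speed of gauge below 0.03 m/s and angle between jar's own z axis and vertical below 0.1 rad and distance of jar from where it was at the start of the episode below 0.03 m); the robot touches nothing.
It fails at once if the jar is tipped by more than 15 degrees (angle between jar's own z axis and vertical above 0.26 rad).
It also fails if it takes over 40 s, if anything falls off the work surface, if the arm or the gripper's body presses on something with over 40 N, if the wrist force passes 120 N, or if a joint passes its speed limit or range.

## Working session

There is one attempt and no reset: what is moved stays moved. The work goes in short steps, Python scripts to look and compute and a tool call to move; the robot and the scene stay as the last step left them, time stands still between calls to the robot, and variables do not carry over. Pictures are saved under pics/ and viewed, at most 10 in all, crops included, and the job is handed in when it is done.

Besides the shell and the picture viewer there is one more tool, called after "Call:" as name(argument=value, ...) on one line, values as JSON. arm_command: Moves the arm, as the interface text tells. Its arguments: {"type":"object","properties":{"xyz":{"type":"array"},"rot":{"type":"array"},"grip":{"type":"number"},"squeeze":{"type":"number"}},"required":["xyz","rot"]}

```bash
mkdir -p pics; cat > h.py <<'E'
from bench import r
import numpy as np, cv2
def w(cam,p):
    T=np.array(r.camera_model(cam)["T"]); return (T@np.r_[p,1])[:3]
def px(cam,P):
    m=r.camera_model(cam); c=np.linalg.inv(np.array(m["T"]))@np.r_[P,1]; x,y,z=c[0],-c[1],-c[2]
    return np.array([m["fx"]*x/z+m["cx"], m["fy"]*y/z+m["cy"]])
E
python3 - <<'E'
from h import *
np.set_printoptions(precision=3,suppress=True)
for c in("top","side"):
    im=r.camera(c); cv2.imwrite(f"pics/{c}0.png",im[:,:,::-1])
    m=r.camera_model(c); print(c,{k:v for k,v in m.items() if k!="T"},np.array(m["T"]))
    for l in("gauge","jar","rack"):
        for d in r.spot_point(l,c)[:4]:
            P=w(c,d["at"]); print(l,round(d["conf"],2),P,px(c,P))
s=r.read_state(); print(s["time"],s["ee_pos"],s["eef_rot"],s["width"])
E
```

```text
top {'fx': 586.0401756114373, 'fy': 586.0401756114373, 'cx': 308.13092659467975, 'cy': 249.79673160372982} [[-0.014  0.996 -0.087  0.403]
 [-1.    -0.014  0.002  0.01 ]
 [ 0.     0.087  0.996  1.197]
 [ 0.     0.     0.     1.   ]]
gauge 0.84 [ 0.387 -0.199  0.001] [410.545 307.229]
gauge 0.78 [ 0.474 -0.2    0.012] [410.981 264.313]
gauge 0.77 [ 0.437 -0.114  0.003] [368.558 283.154]
jar 0.86 [0.641 0.098 0.002] [263.628 186.138]
rack 0.69 [ 0.483 -0.241  0.005] [430.499 260.047]
side {'fx': 583.9793008335653, 'fy': 583.9793008335653, 'cx': 322.9067094346649, 'cy': 233.826243780151} [[ 0.978  0.144 -0.152  0.387]
 [-0.209  0.604 -0.769 -0.748]
 [-0.018  0.784  0.621  0.65 ]
 [ 0.     0.     0.     1.   ]]
gauge 0.78 [ 0.388 -0.203 -0.001] [251.212 361.897]
gauge 0.55 [ 0.439 -0.114  0.001] [277.855 310.472]
jar 0.71 [0.639 0.097 0.004] [366.905 212.229]
rack 0.87 [ 0.486 -0.241 -0.001] [324.928 370.851]
0.4 [0.152 0.606 0.222] [ 0.123  0.992 -0.     0.   ] 0.08720912299995306
```

View pics/top0.png

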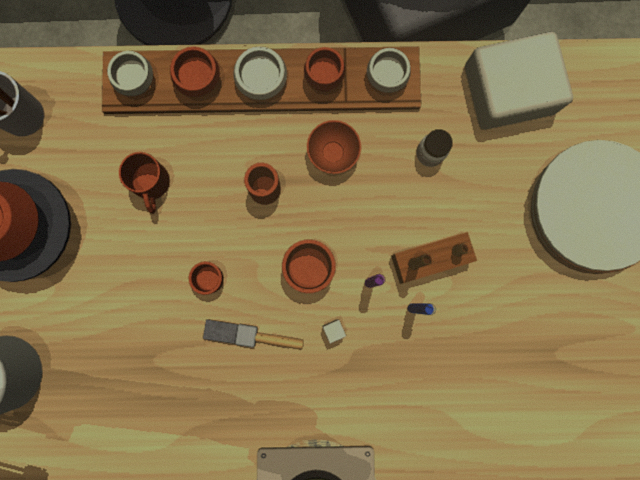

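View pics/side0.png

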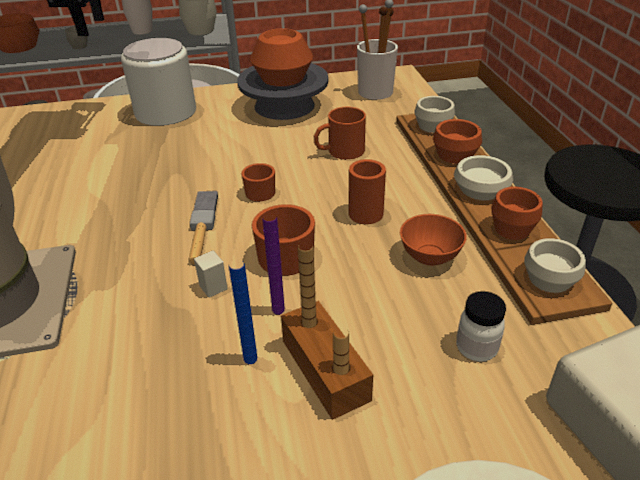

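The pictures show four stick candidates in the side view: blue at (243,315), purple (273,265), long ringed wood (307,285) and short ringed wood (341,355). The long plain-wood one in the rack hole nearer the purple stick fits. The jar is the tall narrow one at (367,190) side, (263,182) top. I'll confirm with an overlay.

```bash
python3 - <<'E'
from h import *
G=np.array([.474,-.199,0]); J=np.array([.640,.0975,0])
def draw(c,im,k,o):
    def circ(C,z,rad,col):
        p=[(px(c,[C[0]+rad*np.cos(a),C[1]+rad*np.sin(a),z])-o)*k for a in np.linspace(0,6.3,40)]
        cv2.polylines(im,[np.int32(p)],False,col,1)
    circ(G,.19,.01,(0,255,0));circ(G,.055,.0115,(0,255,0));circ(J,.1,.033,(255,255,0));circ(J,.1,.025,(255,255,0));circ(J,0,.033,(255,255,0))
outs=[]
for c,o,sz,k in(("side",(230,150),(170,270),2),("top",(230,150),(270,160),1.67)):
    im=cv2.imread(f"pics/{c}0.png")[o[1]:o[1]+sz[1],o[0]:o[0]+sz[0]]
    im=np.clip(im*1.6,0,255).astype(np.uint8)
    im=cv2.resize(im,None,fx=k,fy=k,interpolation=cv2.INTER_CUBIC);draw(c,im,k,np.array(o));outs.append(im)
h=max(i.shape[0] for i in outs)
cv2.imwrite("pics/c1.png",np.hstack([cv2.copyMakeBorder(i,0,h-i.shape[0],0,0,cv2.BORDER_CONSTANT) for i in outs]))
E
```

```text
(no output)
```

View pics/c1.png

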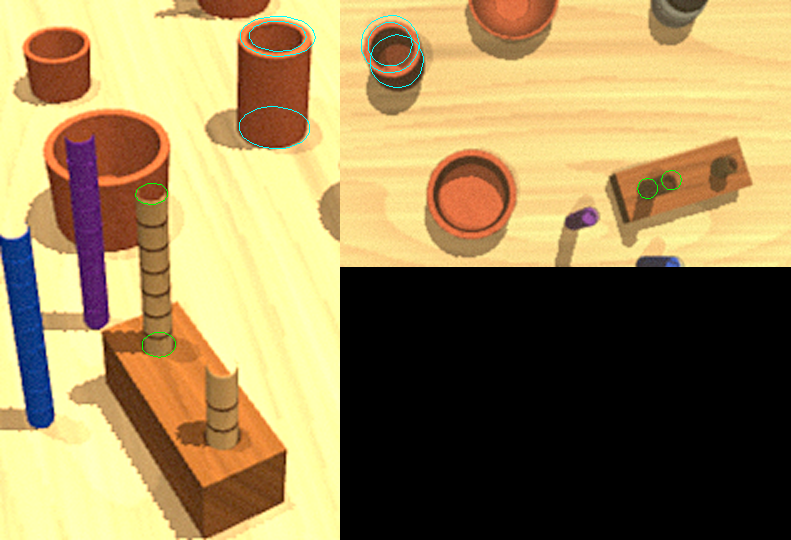

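Call:
arm_command(xyz=[[0.03, -0.03, 0.02], [0.06, -0.06, 0.04], [0.09, -0.09, 0.06], [0.12, -0.12, 0.07], [0.15, -0.15, 0.07], [0.18, -0.18, 0.07], [0.21, -0.21, 0.07], [0.24, -0.24, 0.07], [0.26, -0.27, 0.07], [0.28, -0.3, 0.07], [0.29, -0.34, 0.07], [0.3, -0.38, 0.07], [0.31, -0.42, 0.07], [0.32, -0.46, 0.07], [0.322, -0.5, 0.07], [0.322, -0.54, 0.07], [0.322, -0.58, 0.07], [0.322, -0.6, 0.07]], rot=[[0, 0, 0], [0, 0, 0], [0, 0, 0], [0, 0, 0], [0, 0, 0], [0, 0, 0], [0, 0, 0], [0, 0, 0], [0, 0, 0], [0, 0, 0], [0, 0, 0], [0, 0, 0], [0, 0, 0], [0, 0, 0], [0, 0, 0], [0, 0, 0], [0, 0, 0], [0, 0, 0]], grip=0.6)

```text
time: 1.9
ee_pos: [0.4737, 0.0008, 0.293]
eef_rot: [0.125, 0.992, 0.0, 0.0]
ft_force: [1.5, -1.7, -0.4]
width: 0.0525
grip_force: 0.0
```

The overlay confirms the long ringed wood stick next to the purple one as the gauge. The jar rim sits about 3 mm nearer −x/−y than I guessed. Going above the gauge and descending.

Call:
arm_command(xyz=[[0, -0.04, 0], [0, -0.08, 0], [0, -0.12, 0], [0, -0.16, 0], [0, -0.19, 0], [0, -0.2, 0], [0, -0.2, 0], [0, -0.2, 0], [0, -0.2, -0.03], [0, -0.2, -0.06], [0, -0.2, -0.075], [0, -0.2, -0.09], [0, -0.2, -0.105], [0, -0.2, -0.12], [0, -0.2, -0.135], [0, -0.2, -0.145], [0, -0.2, -0.145]], rot=[[0, 0, 0], [0, 0, 0], [0, 0, 0], [0, 0, 0], [0, 0, 0], [0, 0, 0], [0, 0, 0], [0, 0, 0], [0, 0, 0], [0, 0, 0], [0, 0, 0], [0, 0, 0], [0, 0, 0], [0, 0, 0], [0, 0, 0], [0, 0, 0], [0, 0, 0]])

```text
time: 3.32
ee_pos: [0.4734, -0.1919, 0.1457]
eef_rot: [0.121, 0.993, 0.0, -0.002]
ft_force: [-0.7, 0.4, 0.2]
width: 0.0523
grip_force: 0.0
```

```bash
python3 - <<'E'
from h import *
im=r.camera("side")[150:420,200:420,::-1]
cv2.imwrite("pics/s2.png",cv2.resize(im,None,fx=2,fy=2))
E
```

```text
(no output)
```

View pics/s2.png

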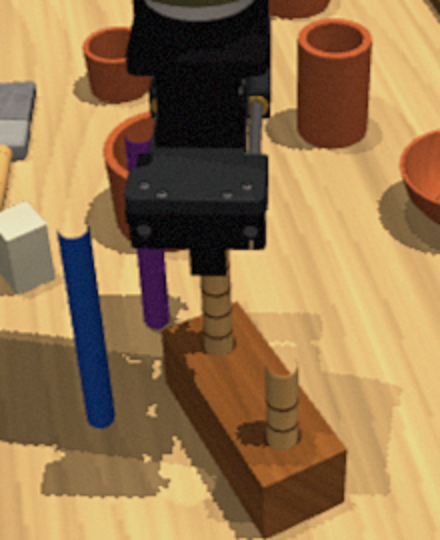

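The pads straddle the gauge (stick at (216,315), finger at (208,260) in the crop). I'll correct y by −6 mm and close.

Call:
arm_command(xyz=[[0.001, -0.006, 0], [0.001, -0.006, 0]], rot=[[0, 0, 0], [0, 0, 0]])

```text
time: 3.53
ee_pos: [0.4758, -0.2006, 0.1486]
eef_rot: [0.123, 0.992, -0.0, 0.001]
ft_force: [-0.6, -0.1, 0.8]
width: 0.0523
grip_force: 0.0
```

Call:
arm_command(xyz=[[0, 0, 0], [0, 0, 0], [0, 0, 0], [0, 0, 0], [0, 0, 0], [0, 0, 0], [0, 0, 0], [0, 0, 0]], rot=[[0, 0, 0], [0, 0, 0], [0, 0, 0], [0, 0, 0], [0, 0, 0], [0, 0, 0], [0, 0, 0], [0, 0, 0]], grip=0, squeeze=15)

```text
time: 4.2
ee_pos: [0.4751, -0.1997, 0.1476]
eef_rot: [0.123, 0.992, 0.0, -0.0]
ft_force: [0.1, 0.1, -0.1]
width: 0.0196
grip_force: 15.0
```

Call:
arm_command(xyz=[[0, 0, 0.015], [0, 0, 0.03], [0, 0, 0.05], [0, 0, 0.07], [0, 0, 0.09], [0, 0, 0.11], [0, 0, 0.13], [0, 0, 0.14], [0, 0, 0.14], [0, 0, 0.14]], rot=[[0, 0, 0], [0, 0, 0], [0, 0, 0], [0, 0, 0], [0, 0, 0], [0, 0, 0], [0, 0, 0], [0, 0, 0], [0, 0, 0], [0, 0, 0]])

```text
time: 5.03
ee_pos: [0.4751, -0.1997, 0.2871]
eef_rot: [0.123, 0.992, 0.0, 0.0]
ft_force: [0.5, -0.8, -1.3]
width: 0.0194
grip_force: 15.0
```

Call:
arm_command(xyz=[[0.01, 0.018, 0], [0.024, 0.044, 0], [0.04, 0.073, 0], [0.056, 0.102, 0], [0.072, 0.131, 0], [0.088, 0.161, 0], [0.104, 0.19, 0], [0.12, 0.219, 0], [0.136, 0.248, 0], [0.149, 0.272, 0], [0.158, 0.288, 0], [0.162, 0.296, 0], [0.162, 0.296, 0], [0.162, 0.296, 0], [0.162, 0.296, 0]], rot=[[0, 0, 0], [0, 0, 0], [0, 0, 0], [0, 0, 0], [0, 0, 0], [0, 0, 0], [0, 0, 0], [0, 0, 0], [0, 0, 0], [0, 0, 0], [0, 0, 0], [0, 0, 0], [0, 0, 0], [0, 0, 0], [0, 0, 0]])

```text
time: 6.28
ee_pos: [0.6367, 0.0941, 0.2874]
eef_rot: [0.124, 0.992, -0.0, -0.0]
ft_force: [0.8, -0.1, 0.0]
width: 0.0195
grip_force: 15.0
```

```bash
python3 - <<'E'
from h import *
np.set_printoptions(precision=3,suppress=True)
im=r.camera("side")
for l in("gauge","jar"):
    for d in r.spot_point(l,"side")[:3]:
        P=w("side",d["at"]); print(l,round(d["conf"],2),P,px("side",P))
print(r.read_state()["ee_pos"])
cv2.imwrite("pics/s3.png",cv2.resize(im[40:240,270:470,::-1],None,fx=3,fy=3,interpolation=cv2.INTER_CUBIC))
E
```

```text
gauge 0.86 [ 0.391 -0.203 -0.   ] [253.694 361.117]
gauge 0.79 [0.633 0.095 0.152] [366.267 143.293]
jar 0.62 [0.636 0.097 0.004] [365.6   212.372]
[0.637 0.095 0.288]
```

View pics/s3.png

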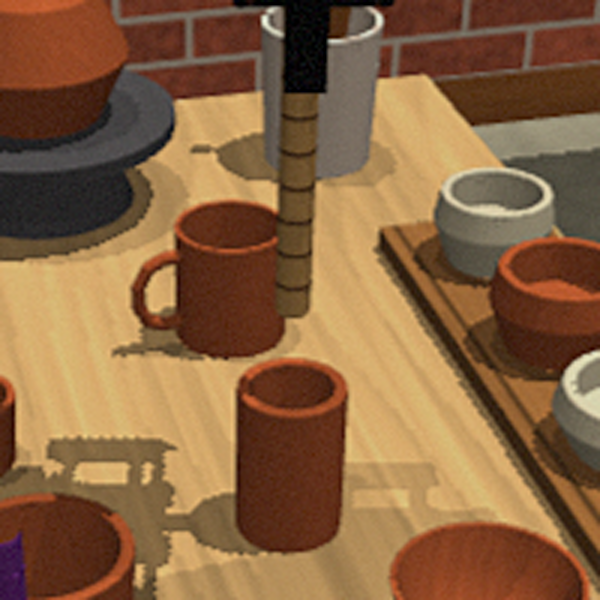

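The gauge hangs almost vertical with its foot at (367,143); the jar rim centre is at (367,169). They line up within about 3 mm, so I'll lower it.

Call:
arm_command(xyz=[[0.002, 0.002, -0.01], [0.002, 0.002, -0.025], [0.002, 0.002, -0.04], [0.002, 0.002, -0.055], [0.002, 0.002, -0.065], [0.002, 0.002, -0.075], [0.002, 0.002, -0.085], [0.002, 0.002, -0.095], [0.002, 0.002, -0.105], [0.002, 0.002, -0.115], [0.002, 0.002, -0.123], [0.002, 0.002, -0.13], [0.002, 0.002, -0.133], [0.002, 0.002, -0.133], [0.002, 0.002, -0.133]], rot=[[0, 0, 0], [0, 0, 0], [0, 0, 0], [0, 0, 0], [0, 0, 0], [0, 0, 0], [0, 0, 0], [0, 0, 0], [0, 0, 0], [0, 0, 0], [0, 0, 0], [0, 0, 0], [0, 0, 0], [0, 0, 0], [0, 0, 0]])

```text
time: 7.68
ee_pos: [0.6392, 0.0982, 0.1548]
eef_rot: [0.123, 0.992, 0.0, 0.0]
ft_force: [-0.1, 0.3, 0.1]
width: 0.0196
grip_force: 15.0
```

Call:
arm_command(xyz=[[0, 0, -0.002], [0, 0, -0.004], [0, 0, -0.005], [0, 0, -0.006], [0, 0, -0.006], [0, 0, -0.006], [0, 0, -0.006]], rot=[[0, 0, 0], [0, 0, 0], [0, 0, 0], [0, 0, 0], [0, 0, 0], [0, 0, 0], [0, 0, 0]])

```text
time: 8.27
ee_pos: [0.6391, 0.0982, 0.1486]
eef_rot: [0.123, 0.992, 0.0, 0.0]
ft_force: [-0.4, -0.3, -0.8]
width: 0.0198
grip_force: 15.0
```

```bash
python3 - <<'E'
from h import *
np.set_printoptions(precision=3,suppress=True)
im=r.camera("side")
for l in("gauge","jar"):
    for d in r.spot_point(l,"side")[:3]:
        P=w("side",d["at"]); print(l,round(d["conf"],2),P,px("side",P))
cv2.imwrite("pics/s4.png",cv2.resize(im[40:240,270:470,::-1],None,fx=3,fy=3,interpolation=cv2.INTER_CUBIC))
E
```

```text
gauge 0.82 [ 0.442 -0.115 -0.001] [279.769 311.591]
gauge 0.72 [ 0.389 -0.203 -0.001] [251.947 361.567]
jar 0.63 [0.638 0.095 0.005] [366.407 212.237]
```

View pics/s4.png

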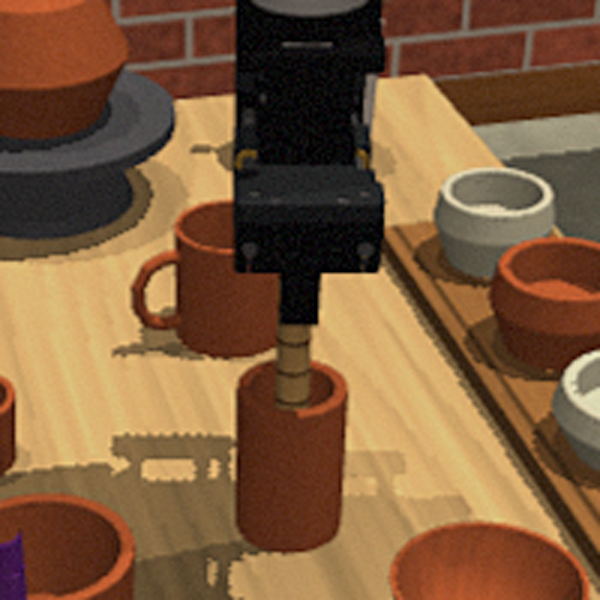

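The gauge is inside the bore, in front of the rim at (292,400), and the jar hasn't moved. I'll creep down until it makes contact.

Call:
arm_command(xyz=[[0, 0, -0.001], [0, 0, -0.002], [0, 0, -0.002], [0, 0, -0.002], [0, 0, -0.002]], rot=[[0, 0, 0], [0, 0, 0], [0, 0, 0], [0, 0, 0], [0, 0, 0]])

```text
time: 8.83
ee_pos: [0.6397, 0.0983, 0.1476]
eef_rot: [0.123, 0.992, 0.0, 0.001]
ft_force: [-1.2, 0.5, 5.1]
width: 0.0195
grip_force: 15.0
```

Contact: 5 N up, foot on the floor. Releasing.

Call:
arm_command(xyz=[[0, 0, 0], [0, 0, 0], [0, 0, 0], [0, 0, 0], [0, 0, 0], [0, 0, 0], [0, 0, 0], [0, 0, 0]], rot=[[0, 0, 0], [0, 0, 0], [0, 0, 0], [0, 0, 0], [0, 0, 0], [0, 0, 0], [0, 0, 0], [0, 0, 0]], grip=0.9)

```text
time: 9.5
ee_pos: [0.6391, 0.0983, 0.1465]
eef_rot: [0.123, 0.992, 0.0, -0.0]
ft_force: [0.8, 0.2, 0.6]
width: 0.0646
grip_force: 0.0
```

Call:
arm_command(xyz=[[0, 0, 0.01], [0, 0, 0.025], [0, 0, 0.045], [0, 0, 0.07], [0, 0, 0.1], [0, 0, 0.13], [0, 0, 0.15], [0, 0, 0.15], [0, 0, 0.15], [0, 0, 0.15]], rot=[[0, 0, 0], [0, 0, 0], [0, 0, 0], [0, 0, 0], [0, 0, 0], [0, 0, 0], [0, 0, 0], [0, 0, 0], [0, 0, 0], [0, 0, 0]])

```text
time: 10.33
ee_pos: [0.6388, 0.0983, 0.2962]
eef_rot: [0.123, 0.992, -0.0, -0.0]
ft_force: [-1.0, 1.0, -0.4]
width: 0.0785
grip_force: 0.0
```

```bash
python3 - <<'E'
from h import *
im=r.camera("side")
cv2.imwrite("pics/s5.png",cv2.resize(im[40:240,270:470,::-1],None,fx=3,fy=3,interpolation=cv2.INTER_CUBIC))
E
```

```text
(no output)
```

View pics/s5.png

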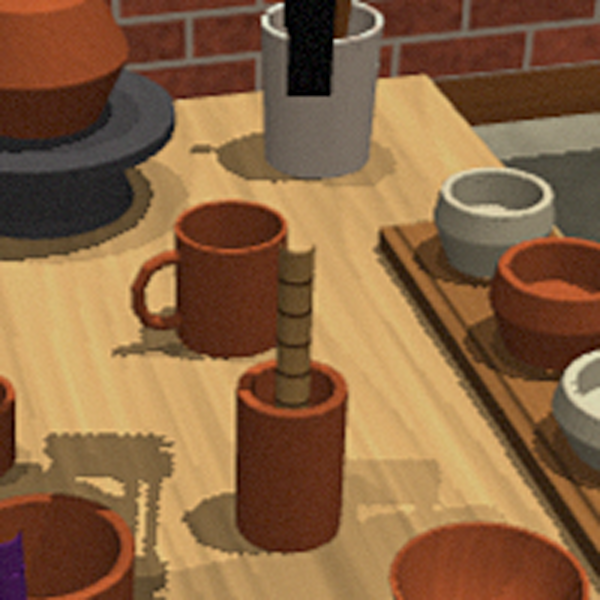

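The gauge stands upright in the jar (top at (296,250), rim at (292,388)), the jar hasn't moved, and the gripper is clear.

```bash
python3 -c "
from bench import r
print(r.close_job())"
```

```text
the job is handed in; nothing more can be done
None
```

I lowered the longer stick into the jar until its foot pressed on the bottom (about 5 N), then let go; it stands upright there, the jar looks unmoved and upright in the last picture, and the job is handed in, with no verdict returned.

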